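# Shut the sunken bleed valve of an air pump finger-tight and switch the pump on

### The arm

A 6-joint arm with a two-finger parallel gripper is mounted at the origin on the work surface. World frame = base frame: x ahead of the robot, y to its left, z up, the work surface at z = 0. Lengths are in mm, angles in rad, forces in N, time in s.
With the tool pointing down it reaches from about 275 to 750 mm from the base axis. Payload 10.2 kg.
Tool frame: the origin (TCP) lies at the very end of the fingers, on their centre line; the grasp point (between the pads) lies 19 mm behind it (ctrl.pinch_z is the distance from the TCP to the grasp point, in mm); y points along the fingers, z is the direction in which the jaws open and shut, and the axes are right-handed (so a half turn about y gives the same grasp; the last joint's range is limited). The gripper opens to 85 mm and grips with 20 to 120 N. Pads are 22 mm wide; open, the fingers measure 114 mm over their backs; the gripper's body (76 mm by 85 mm) begins 54 mm behind the grasp point. The pads swing forward as they close: fully open they stand 13 mm farther back than shut.
Start: joints at [0.975, 0.313, 1.498, -0, 1.331, -0.223], TCP at [191.231, 488.94, 231.294] pointing down, gripper open.
Joint ranges: [-2.94, 2.94], [-0.97, 2.17], [0.19, 2.56], [-1.23, 4.37], [0.02, 3.11], [-2.88, 2.88]. Speed limits (rad/s): [2.39, 2.39, 3.01, 3.14, 3.14, 3.14].

### API

Orientations are given as a unit quaternion [w, x, y, z].
In Python, from rig import sense, eyes, ctrl gives the robot as it stands. The module is installed in compiled form; this text tells all that it offers.
- The arm moves only by the shell command python3 -m handwheel 'ROWS' [FORCE]. ROWS is JSON, a list of rows, each an object of numbers: "grip": the finger opening in mm, from 0 to 85.4; "tx", "ty", "tz": the shift along the tool's x, y, z in mm; "wx", "wy", "wz": the turn, a rotation vector about the tool's x, y, z in rad. In form: [{"grip": .., "tx": .., "ty": .., "tz": .., "wx": .., "wy": .., "wz": ..}, ...]. A call has 1 to 10 rows; each row shifts and turns the commanded pose from where the row before left it, along the tool's axes as they then stand; what a row does not reach is not made up. A row lasts 1/12 s, in which the tool goes at most 41.7 mm and 7.16 degrees, less where a joint would pass 70% of its speed; a pose out of reach is approached as far as the arm can. A call is refused whole if a number of a shift passes 41.7 or a number of a turn 0.125, either way. A call with a gripper value outside its range is refused whole. The fingers move at their own pace and stop on an object; FORCE is the grip in N (left out, the last holds). Time passes only in rows, so rows that do not move let the fingers close. It gives the time, the measured TCP pose, the force and the opening at its end, in the units of the state.
- sense(): the state, without advancing time (a new reading comes with each control period).
- eyes.capture(name): name is "scene" or "top"; returns a dict with "pixels" (384x512x3 uint8, red, green, blue), "mtx" (3x3 intrinsics, pixels), "dist" ([k1, k2, p1, p2, k3] as OpenCV has them; the pictures are not rectified), "R" (3x3) and "t" (3): a world point X has camera coordinates R X + t. Camera axes: x right, y down, z forward; pixel columns grow to the right and rows downward; lengths in mm; the calibration is good to about 2 mm. A picture is of the moment at which its call begins. There is no depth.
- ctrl.finish_job(): hands the job in, once; it reports no verdict.
The state is a dict: "time_s": time; "joints": joint angles; "dq": joint speeds; "tau": joint torques, N m; "eef_pos": TCP position; "ee_rot": TCP orientation; "force": force on the tool from outside, world axes, zero at the start; "wrist_torque": the same for the moment, N m; "grip_width": opening from 0.0 (shut) to 1.0 (fully open).
Only numpy, scipy, OpenCV 4.12 (cv2) and the standard library are available. Lean on these libraries where they do the work, as an engineer would, in place of code of your own. Each camera call takes 0.05 s, during which the arm holds its last target.

### The job

Get the air pump ready to fill: close its bleed valve, the small round knob sunk in the well in the top of the pump, by turning it clockwise until you feel it meet its seat and then nipping it up just finger-tight, without forcing it, because the soft seat is easily ruined. Then switch the pump on at its rocker switch. Leave the pressure-limit dial as it is set, do not lean hard on the pump, and do not shift the things lying around.

Things in the scene. Friction and masses are not known exactly. Their poses are not given: they have to be found in the camera images.
- pump: Air pump: heavy grey box, fixed, 240 mm (its x) by 340 (its y), flat deck at height 150. Origin: centre of underside, z up, front faces its -x (the robot). On the deck, in its frame in mm: well at (-45, 75), gauge 60 wide, 11 high at (-45, -15), rocker at (-45, -105), limit dial 40 wide, 18 high at (55, 75), mat with small fittings up to 24 high at (55, -75).
- well (a point): Centre of the bleed valve's well, level with the deck, on the knob's axis. The well is a round hole with upright walls, 80 mm across and 30 mm deep, so there is 27 mm of room all round the knob for the fingers; keep clear of walls and floor.
- bleed_knob: Bleed knob: black, fluted, round, 26 mm in diameter, 26 high, upright on the well's axis. Origin: centre of its underside, 2 mm above the well's floor; its top is 2 mm below the deck; z up; x towards the white line on its top. Turns in place, clockwise from above to close, without rising. Closing takes 1.2 to 3.4 rad, differs each time and cannot be seen, so it often needs several grasps.
- bleed_top (a point): Centre of the bleed knob's top. Feel: turns freely against 0.12 N m; from first touch of the soft seat, 0.10 N m more per 0.10 rad. 0.10 to 0.20 N m above the free value is finger-tight, 0.29 above ruins the seat. Finger pads grip it with friction 0.55 to 0.8. Let go, it springs back a little and holds by its own friction. Force of knob on pump = stem on seat, 10 N per 0.10 N m.
- power_rocker (a joint): Power rocker switch of the pump, black, 40 mm long (along the pump's x) and 26 mm wide, in an aluminium frame 4 mm high. 0 = off (the half towards the pump's front, -x, stands up), 0.34 rad = on (that half pressed fully down). Stays where it is put; takes about 4 N to tip over. Its pivot is 9 mm above the deck.
- rocker_on (a point): Point on the top face of the rocker's front (-x) half, 12 mm from the pivot, to be pressed straight down: 13 mm above the deck when off, 9 mm when on. The outer edge of that half stands 14 mm above the deck when off.
- limit_pointer (a point): End of the pointer bar of the pressure-limit dial on the pump's deck, 17 mm from the dial's axis. To be left where it is.
- adapter: Brass hose adapter, 22 mm across and 22 mm high, standing loose on the mat on the pump's deck. Origin: centre of its underside. Leave alone.
- blank_plug: Steel blanking plug, 20 mm across and 16 mm high, standing loose on the mat on the pump's deck. Origin: centre of its underside. Leave alone.
- wrench: Open-ended wrench, 190 mm, lying on the bench to the right of the pump. Leave alone.
- screwdriver: Screwdriver, 200 mm, lying on the bench to the left of the pump. Leave alone.
- tape_roll: Roll of tape, 100 mm across and 48 mm high, lying on the bench to the left of the pump. Leave alone.
- oil_bottle: Upright oil bottle, 52 mm across and 150 mm high, on the bench to the right of the pump. Leave alone.
- screw_jar: Glass jar with a steel lid, 68 mm across and 85 mm high, standing on the bench close in front of the pump, between it and the robot. Leave alone.

How it is judged:
By the outcome, as a careful person would: the job done as asked, in the order asked, and still so for the second after the job is handed in, with the robot touching nothing.
It also fails if it takes over 61 s, if anything falls off the work surface, if the arm or the gripper's body presses on something with over 40 N, if the wrist force passes 120 N, or if a joint passes its speed limit or range.

## Working session

There is one attempt and no reset: what is moved stays moved. The work goes in short steps, Python scripts to look and compute and a shell command to move; the robot and the scene stay as the last step left them, time stands still between calls to the robot, and variables do not carry over. Pictures are saved under pics/ and viewed, and the job is handed in when it is done.

```bash
mkdir -p pics; ls
python3 - <<'E'
from rig import sense, eyes, ctrl
import cv2,numpy as np
s=sense();print(s, ctrl.pinch_z)
for n in ("scene","top"):
    c=eyes.capture(n);cv2.imwrite(f"pics/{n}0.png",c["pixels"][...,::-1]);print(n,c["mtx"],c["dist"],c["R"],c["t"], -np.array(c["R"]).T@np.array(c["t"]))
E
```

```text
pics
{'time_s': 0.0, 'joints': array([ 9.74614455e-01,  3.13438399e-01,  1.49843363e+00, -3.35138796e-05,
        1.33104079e+00, -2.23421511e-01]), 'dq': array([-0.00085294,  0.00146434,  0.0002318 ,  0.00097669, -0.00124459,
        0.00045637]), 'tau': array([-5.42326707e-04, -4.12247837e+01, -2.59748071e+01, -1.81944720e-04,
        3.99039403e-03,  2.33872680e-05]), 'eef_pos': array([191.07396978, 488.70687979, 230.74232614]), 'ee_rot': array([-0.69442839,  0.69529377, -0.13120161,  0.13085079]), 'force': array([-0.39890551, -1.00351794, -0.0902677 ]), 'wrist_torque': array([-0.0075742 ,  0.01215053,  0.00332501]), 'grip_width': 1.0003669023989783} 18.700000000000003
scene [[434.98388759   0.         256.30855738]
 [  0.         434.98388759 191.95660116]
 [  0.           0.           1.        ]] [-0.03688061  0.          0.          0.          0.        ] [[-0.97033943 -0.24144831  0.01200443]
 [-0.16890769  0.64161172 -0.7482009 ]
 [ 0.17294966 -0.72803648 -0.66336363]] [ 563.13855225  145.81810071 1046.85707172] [390.01176588 804.56038533 796.78797993]
top [[351.24422574   0.         258.9608585 ]
 [  0.         351.24422574 188.45586299]
 [  0.           0.           1.        ]] [-0.02995901  0.          0.          0.          0.        ] [[-0.01009495 -0.99991528 -0.0082179 ]
 [-0.99203068  0.01104688 -0.12551134]
 [ 0.12559149  0.00688537 -0.99205815]] [ 36.35838424 574.35381906 881.18259814] [459.47461306  23.94321638 946.571083  ]
```

View pics/scene0.png

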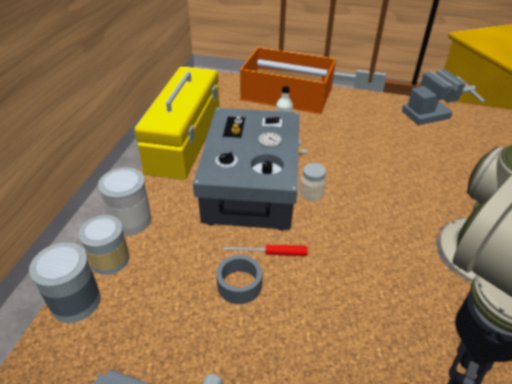

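View pics/top0.png

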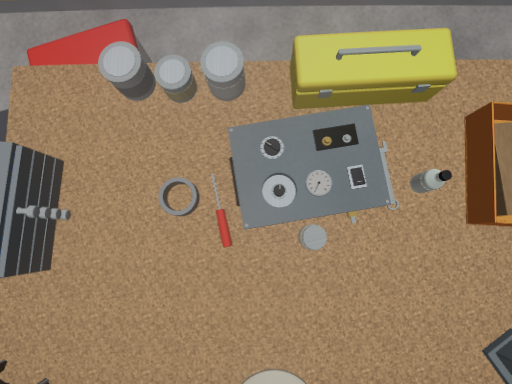

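The top view has the well near (279,191), gauge (319,182), rocker (357,177), dial (272,147) and jar (313,237). The scene view shows the same from the left side. I'll zoom in to measure.

```bash
cat > h.py <<'E'
import cv2,numpy as np
from scipy.spatial.transform import Rotation as Rn
from rig import sense, eyes, ctrl
def ray(c,uv):
    p=cv2.undistortPoints(np.array([[uv]],float),np.array(c["mtx"]),np.array(c["dist"]))[0,0]
    R=np.array(c["R"]);t=np.array(c["t"])
    return -R.T@t, R.T@np.array([p[0],p[1],1])
def onz(c,uv,z):
    o,d=ray(c,uv);return o+d*(z-o[2])/d[2]
def proj(c,X):
    R=np.array(c["R"]);r=cv2.Rodrigues(R)[0]
    return cv2.projectPoints(np.array(X,float).reshape(-1,1,3),r,np.array(c["t"],float),np.array(c["mtx"]),np.array(c["dist"]))[0][:,0]
def crop(c,x,y,w,h,s,name):
    cv2.imwrite(name,cv2.resize(c["pixels"][y:y+h,x:x+w,::-1],None,fx=s,fy=s,interpolation=cv2.INTER_CUBIC))
E
python3 - <<'E'
from h import *
c=eyes.capture("top");crop(c,220,95,185,140,4,"pics/t1.png")
c=eyes.capture("scene");crop(c,190,95,130,140,4,"pics/s1.png")
E
```

```text
(no output)
```

View pics/t1.png

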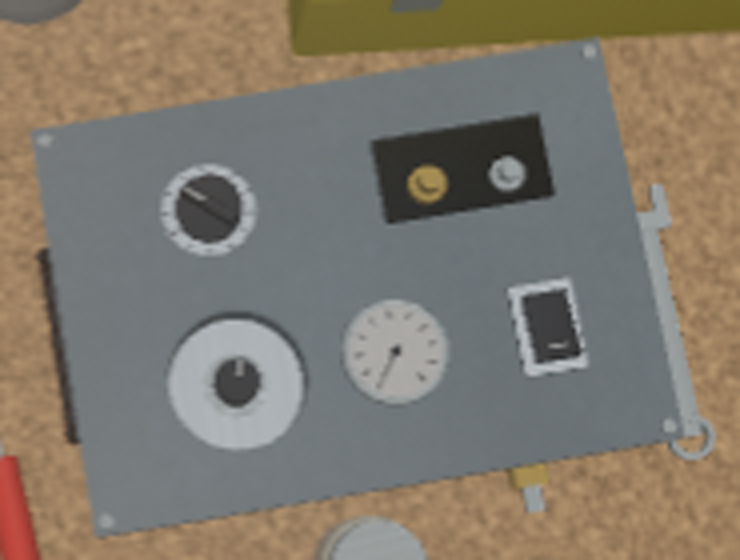

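View pics/s1.png

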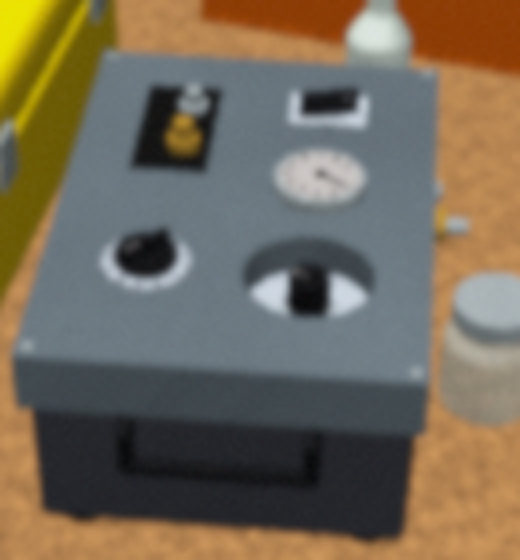

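Run:
```python
from h import *
c=eyes.capture("top");s=eyes.capture("scene")
def u(x,y): return ((x+.5)/4-.5+220,(y+.5)/4-.5+95)
def us(x,y): return ((x+.5)/4-.5+190,(y+.5)/4-.5+95)
# pump frame: px,py, z
F={'TL':(33,132,120,170,150),'TR':(598,40,120,-170,150),'BR':(685,437,-120,-170,150),'BL':(97,537,-120,170,150),
'knob':(238,382,-45,75,148),'gauge':(396,351,-45,-15,161),'dialring':(208,210,55,75,151),'rocker':(548,327,-45,-105,154)}
G={'knob':(310,271,-45,75,148),'gauge':(320,176,-45,-15,161),'corF':(425,385,-120,170,150),'corL':(20,360,120,170,150),'cRF':(437,73,-120,-170,150),'cRL':(105,53,120,-170,150)}
def fit(F,cam,u):
    P=[];Q=[]
    for k,(x,y,a,b,z) in F.items():
        P.append(onz(cam,u(x,y),z)[:2]);Q.append((a,b))
    P=np.array(P);Q=np.array(Q,float)
    A=np.c_[Q,np.zeros(len(Q))];B=np.c_[P,np.zeros(len(P))]
    r,_=Rn.align_vectors(B-B.mean(0),A-A.mean(0))
    th=r.as_rotvec()[2];M=r.as_matrix()[:2,:2];t=P.mean(0)-M@Q.mean(0)
    print(th,t)
    for k,p,q in zip(F,P,Q):print(k,p.round(1),(M@q+t-p).round(1))
    print('well',M@[-45,75]+t,'rocker',M@[-45,-105]+t,'press',M@[-57,-105]+t)
fit(F,c,u);fit(G,s,us)
m=sense();R=Rn.from_quat(np.roll(m['ee_rot'],-1)).as_matrix();print(R.round(3))
# line on knob: 
print(onz(c,u(240,360),148)-onz(c,u(238,382),148))
# triangulate jar etc
print('jar',onz(c,u(372,560),85),'jar scene',onz(s,us(500,305),85))
```

```text
0.1558976791274244 [613.11129118 -84.01370271]
TL [704.7 100.8] [0.6 1.7]
TR [ 757.  -232.8] [ 1.  -0.5]
BR [ 521.6 -270.4] [-0.6 -0.2]
BL [468.8  64.4] [-0.7  0.9]
knob [556.2 -16.6] [ 0.8 -0.3]
gauge [ 571.3 -105.5] [-0.3 -0.3]
dialring [656.4  -0.9] [-0.6 -0.5]
rocker [ 585.1 -194. ] [-0.2 -0.8]
well [557.01200491 -16.91027448] rocker [ 584.96005668 -194.72733329] press [ 573.10558609 -196.59053674]
0.16013291951963385 [614.49686735 -80.57712475]
knob [559.9 -19.6] [-1.8  5.9]
gauge [ 572.5 -101.6] [-0.  -0.9]
corF [473.3  68.5] [-4.4 -0.3]
corL [700.8 106.1] [5.1 0.3]
cRF [ 523.6 -263.5] [-0.4 -4. ]
cRL [ 758.5 -228.3] [ 1.6 -0.9]
well [558.11388591 -13.71189161] rocker [ 586.81478277 -191.40898927] press [ 574.96830959 -193.3223824 ]
[[ 0.931 -0.     0.364]
 [-0.364 -0.     0.931]
 [-0.    -1.    -0.   ]]
[12.69575612 -1.36666801  0.        ]
jar [453.9212353  -99.44172061  85.        ] jar scene [447.99930722 -96.23599534  85.        ]
```

Pump pose from the top view: origin (613,-84), yaw 0.156, with residuals under 1.7 mm. That puts the well at (557,-17) and the rocker press point at (573,-197). Both are in reach. The scene view agrees to a few mm. I'll travel to above the well.

```bash
python3 -m handwheel '[{"grip":38,"tx":26,"tz":-17},{"grip":38,"tx":26,"tz":-17},{"grip":38,"tx":26,"tz":-17},{"grip":38,"tx":26,"tz":-17},{"grip":38,"tx":26,"tz":-17},{"grip":38,"tx":26,"tz":-17},{"grip":38,"tx":26,"tz":-17},{"grip":38,"tx":26,"tz":-17},{"grip":38,"tx":26,"tz":-17},{"grip":38,"tx":26,"tz":-17}]' 25
cat > st.py <<'E'
from h import *
import sys
s=sense();R=Rn.from_quat(np.roll(s['ee_rot'],-1)).as_matrix()
print('t',round(s['time_s'],2),'pos',s['eef_pos'].round(1),'psi',round(np.arctan2(R[1,2],R[0,2]),3),'down',R[:,1].round(3),'F',s['force'].round(1),'M',s['wrist_torque'].round(3),'g',round(s['grip_width']*85.4,1),'q',s['joints'].round(2))
if len(sys.argv)>3:
    d=np.array([float(v) for v in sys.argv[1:4]])-s['eef_pos'];print('to go tool',(R.T@d).round(1))
E
python3 st.py 557 -17 200
```

```text
t 0.3 pos [191.2 488.9 231.1] psi 1.198 down [-0. -0. -1.] F [-0.6  0.2  0.6] M [-0.01   0.037  0.012] g 85.5 q [ 0.97  0.31  1.5   0.    1.33 -0.22]
to go tool [ 525.    31.2 -337.9]invalid input
```

```bash
python3 -m handwheel '[{"grip":38,"tx":26,"ty":0,"tz":-17,"wx":0,"wy":0,"wz":0}]' 25; python3 st.py 557 -17 200
```

```text
time_s: 0.38
eef_pos: [207.7, 465.4, 231.0]
ee_rot: [0.695, -0.695, 0.13, -0.13]
force: [0.7, 1.3, -0.1]
grip_width: 0.887
t 0.38 pos [207.7 465.4 231. ] psi 1.202 down [-0.001  0.001 -1.   ] F [ 0.7  1.3 -0.1] M [ 0.067 -0.011 -0.027] g 75.7 q [ 0.92  0.28  1.54  0.    1.32 -0.28]
to go tool [ 499.9   30.3 -323.8]
```

```bash
python3 -m handwheel '[{"grip":38,"tx":26,"ty":0,"tz":-17,"wx":0,"wy":0,"wz":0},{"grip":38,"tx":26,"ty":0,"tz":-17,"wx":0,"wy":0,"wz":0},{"grip":38,"tx":26,"ty":0,"tz":-17,"wx":0,"wy":0,"wz":0},{"grip":38,"tx":26,"ty":0,"tz":-17,"wx":0,"wy":0,"wz":0},{"grip":38,"tx":26,"ty":0,"tz":-17,"wx":0,"wy":0,"wz":0},{"grip":38,"tx":26,"ty":0,"tz":-17,"wx":0,"wy":0,"wz":0},{"grip":38,"tx":26,"ty":0,"tz":-17,"wx":0,"wy":0,"wz":0},{"grip":38,"tx":26,"ty":0,"tz":-17,"wx":0,"wy":0,"wz":0},{"grip":38,"tx":26,"ty":0,"tz":-17,"wx":0,"wy":0,"wz":0},{"grip":38,"tx":26,"ty":0,"tz":-17,"wx":0,"wy":0,"wz":0}]'; python3 st.py 557 -17 200
```

```text
time_s: 1.22
eef_pos: [390.1, 209.2, 231.4]
ee_rot: [0.695, -0.695, 0.131, -0.131]
force: [0.4, 0.8, 0.6]
grip_width: 0.444
t 1.22 pos [390.1 209.2 231.4] psi 1.198 down [ 0.  0. -1.] F [0.4 0.8 0.6] M [ 0.029 -0.021 -0.021] g 37.9 q [ 0.23  0.13  1.73  0.    1.28 -0.97]
to go tool [ 237.8   31.4 -149.9]
```

```bash
python3 -m handwheel '[{"grip":38,"tx":26,"ty":0,"tz":-17,"wx":0,"wy":-0.04,"wz":0},{"grip":38,"tx":26,"ty":0,"tz":-17,"wx":0,"wy":-0.04,"wz":0},{"grip":38,"tx":26,"ty":0,"tz":-17,"wx":0,"wy":-0.04,"wz":0},{"grip":38,"tx":26,"ty":0,"tz":-17,"wx":0,"wy":-0.04,"wz":0},{"grip":38,"tx":26,"ty":0,"tz":-17,"wx":0,"wy":-0.04,"wz":0},{"grip":38,"tx":26,"ty":0,"tz":-17,"wx":0,"wy":-0.04,"wz":0},{"grip":38,"tx":26,"ty":0,"tz":-17,"wx":0,"wy":-0.04,"wz":0},{"grip":38,"tx":26,"ty":0,"tz":-17,"wx":0,"wy":-0.04,"wz":0},{"grip":38,"tx":0,"ty":0,"tz":0,"wx":0,"wy":0,"wz":0}]'; python3 st.py 557 -17 190
```

```text
time_s: 1.97
eef_pos: [562.4, 27.6, 230.4]
ee_rot: [-0.707, 0.707, -0.019, 0.019]
force: [-0.1, -0.5, -0.8]
grip_width: 0.441
t 1.97 pos [562.4  27.6 230.4] psi 1.517 down [ 0.    -0.001 -1.   ] F [-0.1 -0.5 -0.8] M [ 0.004 -0.047  0.01 ] g 37.7 q [-0.16  0.4   1.38 -0.    1.36 -1.68]
to go tool [ -3.   40.4 -44.8]
```

```bash
python3 -m handwheel '[{"grip":38,"tx":-1.5,"ty":10,"tz":-22.4,"wx":0,"wy":0,"wz":0},{"grip":38,"tx":-1.5,"ty":10,"tz":-22.4,"wx":0,"wy":0,"wz":0},{"grip":38,"tx":0,"ty":25,"tz":0,"wx":0,"wy":0,"wz":0},{"grip":38,"tx":0,"ty":20,"tz":0,"wx":0,"wy":0,"wz":0},{"grip":38,"tx":0,"ty":0,"tz":0,"wx":0,"wy":0,"wz":0}]'; python3 st.py 557 -17 126
python3 - <<'E'
from h import *
c=eyes.capture("top");crop(c,220,95,185,140,4,"pics/t2.png")
c=eyes.capture("scene");crop(c,190,75,130,140,4,"pics/s2.png")
E
```

```text
time_s: 2.38
eef_pos: [552.4, -13.2, 162.6]
ee_rot: [0.707, -0.706, 0.021, -0.017]
force: [0.3, 0.4, -0.1]
grip_width: 0.447
t 2.38 pos [552.4 -13.2 162.6] psi 1.517 down [-0.007  0.002 -1.   ] F [ 0.3  0.4 -0.1] M [0.031 0.011 0.022] g 38.2 q [-0.24  0.44  1.51  0.    1.21 -1.75]
to go tool [ 5.  36.6 -3.6]
```

View pics/t2.png

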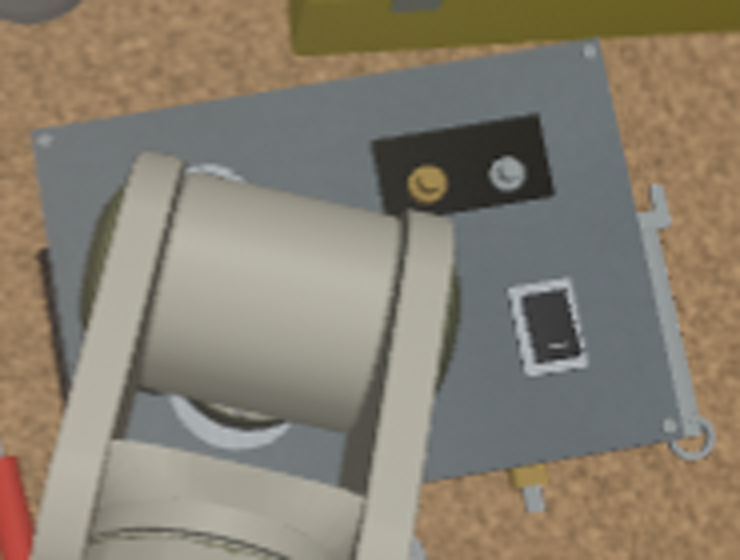

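View pics/s2.png

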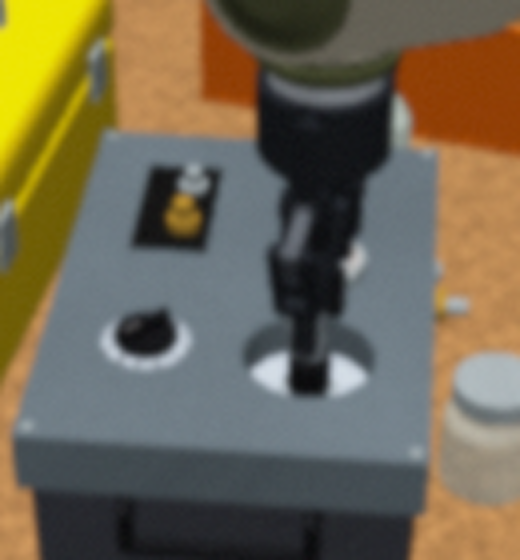

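The hand hides the well in the top view. In the scene view the fingers are over the well and in line with the knob. I'll let it settle and correct.

```bash
python3 -m handwheel '[{"grip":38,"tx":0,"ty":0,"tz":0,"wx":0,"wy":0,"wz":0}]' >/dev/null; python3 st.py 557 -17 126
```

```text
t 2.57 pos [555.  -13.3 167.8] psi 1.518 down [ 0.002 -0.001 -1.   ] F [ 0.5 -0.4 -0. ] M [ 0.006 -0.03   0.005] g 38.1 q [-0.24  0.43  1.5  -0.    1.21 -1.75]
to go tool [ 2.1 41.8 -3.5]
```

```bash
python3 -m handwheel '[{"grip":38,"tx":2,"ty":0,"tz":-3.5,"wx":0,"wy":0,"wz":0},{"grip":38,"tx":0,"ty":8,"tz":0,"wx":0,"wy":0,"wz":0},{"grip":38,"tx":0,"ty":8,"tz":0,"wx":0,"wy":0,"wz":0},{"grip":38,"tx":0,"ty":0,"tz":0,"wx":0,"wy":0,"wz":0},{"grip":38,"tx":0,"ty":0,"tz":0,"wx":0,"wy":0,"wz":0}]' >/dev/null; python3 st.py 557 -17 126
python3 - <<'E'
from h import *
c=eyes.capture("scene");crop(c,230,115,65,70,8,"pics/s3.png")
E
```

```text
t 2.98 pos [555.9 -17.  149.7] psi 1.518 down [-0.001  0.    -1.   ] F [-1.3  0.   0.5] M [ 0.025 -0.004 -0.038] g 38.0 q [-0.24  0.46  1.51  0.    1.17 -1.76]
to go tool [ 1.1 23.7  0.1]
```

View pics/s3.png

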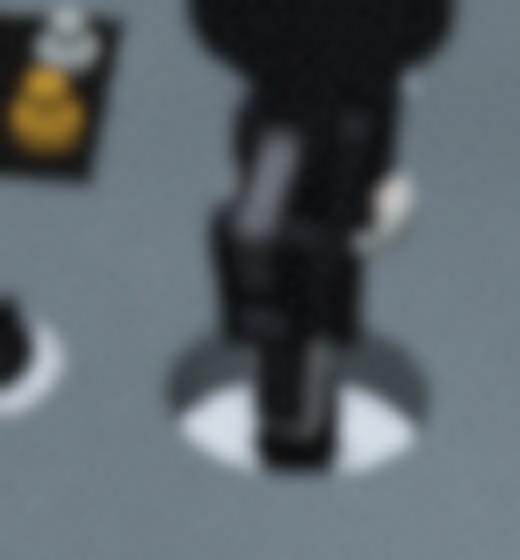

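The fingers are centred in the well: the rim spans x 170–428 in the crop and the fingers 258–340. I'll descend gently.

```bash
python3 -m handwheel '[{"grip":38,"tx":1,"ty":6,"tz":0,"wx":0,"wy":0,"wz":0},{"grip":38,"tx":0,"ty":6,"tz":0,"wx":0,"wy":0,"wz":0},{"grip":38,"tx":0,"ty":0,"tz":0,"wx":0,"wy":0,"wz":0}]' >/dev/null; python3 st.py 557 -17 126;python3 -m handwheel '[{"grip":38,"tx":0,"ty":6,"tz":0,"wx":0,"wy":0,"wz":0},{"grip":38,"tx":0,"ty":5,"tz":0,"wx":0,"wy":0,"wz":0},{"grip":38,"tx":0,"ty":0,"tz":0,"wx":0,"wy":0,"wz":0}]' >/dev/null; python3 st.py 557 -17 126
```

```text
t 3.28 pos [556.7 -17.  136.9] psi 1.518 down [-0.002  0.    -1.   ] F [0.3 0.4 0.1] M [ 0.004 -0.047 -0.047] g 38.1 q [-0.24  0.47  1.53 -0.    1.15 -1.76]
to go tool [ 0.3 10.9  0.1]
t 3.53 pos [556.7 -17.1 126.1] psi 1.518 down [-0.002  0.    -1.   ] F [-0.1  0.5 -0.7] M [-0.023  0.032  0.038] g 38.3 q [-0.24  0.48  1.54 -0.    1.12 -1.76]
to go tool [0.3 0.1 0.1]
```

```bash
python3 -m handwheel '[{"grip":10,"tx":0,"ty":0,"tz":0,"wx":0,"wy":0,"wz":0},{"grip":10,"tx":0,"ty":0,"tz":0,"wx":0,"wy":0,"wz":0},{"grip":10,"tx":0,"ty":0,"tz":0,"wx":0,"wy":0,"wz":0},{"grip":10,"tx":0,"ty":0,"tz":0,"wx":0,"wy":0,"wz":0}]' 30 >/dev/null; python3 st.py; python3 -m handwheel '[{"grip":10,"tx":0,"ty":0,"tz":0,"wx":0,"wy":0,"wz":0},{"grip":10,"tx":0,"ty":0,"tz":0,"wx":0,"wy":0,"wz":0}]' 30 >/dev/null; python3 st.py
```

```text
t 3.87 pos [557.1 -15.3 127.4] psi 1.518 down [-0.     0.003 -1.   ] F [ 0.  10.4  0.6] M [ 1.596 -0.025 -0.006] g 24.6 q [-0.24  0.48  1.54  0.    1.12 -1.76]
t 4.03 pos [557.1 -15.3 127.3] psi 1.518 down [-0.     0.003 -1.   ] F [ 0.1 10.2  0.1] M [ 1.529 -0.038  0.025] g 24.7 q [-0.24  0.48  1.54  0.    1.12 -1.76]
```

Gripped (opening reads 24.7). A 10 N side force shows the knob's axis is about 1.8 mm further toward +y, so I'll unload that.

```bash
python3 -m handwheel '[{"grip":10,"tx":0,"ty":0,"tz":1.8,"wx":0,"wy":0,"wz":0},{"grip":10,"tx":0,"ty":0,"tz":0,"wx":0,"wy":0,"wz":0}]' 30 >/dev/null; python3 st.py; python3 -m handwheel '[{"grip":10,"tx":0,"ty":0,"tz":0,"wx":0,"wy":0.05,"wz":0},{"grip":10,"tx":0,"ty":0,"tz":0,"wx":0,"wy":0.05,"wz":0},{"grip":10,"tx":0,"ty":0,"tz":0,"wx":0,"wy":0.05,"wz":0},{"grip":10,"tx":0,"ty":0,"tz":0,"wx":0,"wy":0.05,"wz":0},{"grip":10,"tx":0,"ty":0,"tz":0,"wx":0,"wy":0,"wz":0},{"grip":10,"tx":0,"ty":0,"tz":0,"wx":0,"wy":0,"wz":0}]' >/dev/null; python3 st.py
```

```text
t 4.2 pos [557.1 -15.2 127.3] psi 1.518 down [-0.001 -0.    -1.   ] F [-1.9  1.1 -0.2] M [ 0.112  0.321 -0.019] g 24.5 q [-0.24  0.48  1.54 -0.    1.12 -1.76]
t 4.7 pos [557.1 -15.1 127.3] psi 1.319 down [-0.     0.001 -1.   ] F [-2.1  4.4  1.4] M [ 0.561  0.356 -0.14 ] g 24.9 q [-0.24  0.48  1.54  0.    1.12 -1.56]
```

```bash
python3 -m handwheel '[{"grip":10,"tx":0,"ty":0,"tz":0,"wx":0,"wy":0,"wz":0}]' >/dev/null; python3 st.py; python3 -m handwheel '[{"grip":10,"tx":0,"ty":0,"tz":0,"wx":0,"wy":0.05,"wz":0}]' >/dev/null; python3 st.py; python3 -m handwheel '[{"grip":10,"tx":0,"ty":0,"tz":0,"wx":0,"wy":0.05,"wz":0}]' >/dev/null; python3 st.py; python3 -m handwheel '[{"grip":10,"tx":0,"ty":0,"tz":0,"wx":0,"wy":0.0,"wz":0}]' >/dev/null; python3 st.py
```

```text
t 4.78 pos [557.2 -15.1 127.3] psi 1.319 down [-0.     0.001 -1.   ] F [-3.   3.9  1. ] M [ 0.568  0.409 -0.05 ] g 24.7 q [-0.24  0.48  1.54  0.    1.12 -1.56]
t 4.87 pos [557.2 -15.1 127.3] psi 1.27 down [-0.     0.001 -1.   ] F [-2.5  4.3  0.5] M [0.631 0.459 0.137] g 24.6 q [-0.24  0.48  1.54  0.    1.12 -1.51]
t 4.95 pos [557.2 -15.  127.3] psi 1.217 down [-0.     0.001 -1.   ] F [-2.6  4.4  0.7] M [0.623 0.375 0.068] g 24.8 q [-0.24  0.48  1.54  0.    1.12 -1.45]
t 5.03 pos [557.2 -15.  127.3] psi 1.217 down [-0.     0.001 -1.   ] F [-2.7  4.   0.3] M [ 0.61   0.438 -0.046] g 24.7 q [-0.24  0.48  1.54  0.    1.12 -1.45]
```

```bash
sed -i "s/'g',round/'tau6',s['tau'].round(3)[5],'dq6',s['dq'].round(3)[5],'g',round/" st.py; python3 -m handwheel '[{"grip":10,"tx":-0.7,"ty":0,"tz":0.5,"wx":0,"wy":0.0,"wz":0},{"grip":10,"tx":0,"ty":0,"tz":0,"wx":0,"wy":0.0,"wz":0}]' >/dev/null; python3 st.py; python3 -m handwheel '[{"grip":10,"tx":0,"ty":0,"tz":0,"wx":0,"wy":0.05,"wz":0},{"grip":10,"tx":0,"ty":0,"tz":0,"wx":0,"wy":0.05,"wz":0},{"grip":10,"tx":0,"ty":0,"tz":0,"wx":0,"wy":0.05,"wz":0},{"grip":10,"tx":0,"ty":0,"tz":0,"wx":0,"wy":0.05,"wz":0},{"grip":10,"tx":0,"ty":0,"tz":0,"wx":0,"wy":0.05,"wz":0}]' >/dev/null; python3 st.py; python3 -m handwheel '[{"grip":10,"tx":0,"ty":0,"tz":0,"wx":0,"wy":0.05,"wz":0}]' >/dev/null; python3 st.py; python3 -m handwheel '[{"grip":10,"tx":0,"ty":0,"tz":0,"wx":0,"wy":0.05,"wz":0}]' >/dev/null; python3 st.py; python3 -m handwheel '[{"grip":10,"tx":0,"ty":0,"tz":0,"wx":0,"wy":0.0,"wz":0}]' >/dev/null; python3 st.py
```

```text
t 5.2 pos [557.2 -15.  127.4] psi 1.219 down [ 0.001 -0.001 -1.   ] F [ 0.1  0.6 -1.9] M [-0.037 -0.063 -0.061] tau6 -0.064 dq6 0.0 g 24.9 q [-0.24  0.48  1.54 -0.    1.12 -1.46]
t 5.62 pos [557.2 -14.9 127.4] psi 0.967 down [ 0.001 -0.    -1.   ] F [ 0.7  1.5 -1. ] M [ 0.181 -0.11   0.11 ] tau6 -0.673 dq6 0.596 g 24.5 q [-0.24  0.48  1.54 -0.    1.12 -1.2 ]
t 5.7 pos [557.2 -14.9 127.4] psi 0.917 down [ 0.001 -0.    -1.   ] F [ 1.4  1.6 -0.1] M [ 0.192 -0.102  0.077] tau6 -0.672 dq6 0.595 g 24.8 q [-0.24  0.48  1.54 -0.    1.12 -1.15]
t 5.78 pos [557.2 -14.8 127.4] psi 0.867 down [ 0.001 -0.    -1.   ] F [ 1.7  2.1 -0.5] M [ 0.179 -0.063  0.137] tau6 -0.672 dq6 0.595 g 24.3 q [-0.24  0.48  1.54 -0.    1.12 -1.1 ]
t 5.87 pos [557.2 -14.8 127.4] psi 0.867 down [ 0.001 -0.    -1.   ] F [ 1.8  1.7 -0.1] M [ 0.133 -0.215 -0.023] tau6 0.644 dq6 -0.078 g 24.9 q [-0.24  0.48  1.54 -0.    1.12 -1.1 ]
```

tau6 during steady turning repeats to 0.001 N m (-0.672 at 0.05 rad per row) and Mz averages about 0.11, which matches the free torque. Both will show the seat. Turned so far: 0.65 rad.

```bash
python3 -m handwheel '[{"grip":10,"tx":0,"ty":0,"tz":0.4,"wx":0,"wy":0.0,"wz":0},{"grip":10,"tx":0,"ty":0,"tz":0,"wx":0,"wy":0.05,"wz":0},{"grip":10,"tx":0,"ty":0,"tz":0,"wx":0,"wy":0.05,"wz":0},{"grip":10,"tx":0,"ty":0,"tz":0,"wx":0,"wy":0.05,"wz":0},{"grip":10,"tx":0,"ty":0,"tz":0,"wx":0,"wy":0.05,"wz":0},{"grip":10,"tx":0,"ty":0,"tz":0,"wx":0,"wy":0.05,"wz":0},{"grip":10,"tx":0,"ty":0,"tz":0,"wx":0,"wy":0.05,"wz":0},{"grip":10,"tx":0,"ty":0,"tz":0,"wx":0,"wy":0.05,"wz":0},{"grip":10,"tx":0,"ty":0,"tz":0,"wx":0,"wy":0.05,"wz":0},{"grip":10,"tx":0,"ty":0,"tz":0,"wx":0,"wy":0.05,"wz":0}]' >/dev/null; python3 st.py; python3 -m handwheel '[{"grip":10,"tx":0,"ty":0,"tz":0,"wx":0,"wy":0.05,"wz":0}]' >/dev/null; python3 st.py; python3 -m handwheel '[{"grip":10,"tx":0,"ty":0,"tz":0,"wx":0,"wy":0.05,"wz":0}]' >/dev/null; python3 st.py
```

```text
t 6.7 pos [557.3 -14.6 127.3] psi 0.418 down [ 0.001 -0.001 -1.   ] F [ 1.5  0.1 -1.4] M [ 0.018 -0.14   0.125] tau6 -0.673 dq6 0.592 g 24.7 q [-0.24  0.48  1.54 -0.    1.12 -0.65]
t 6.78 pos [557.4 -14.7 127.4] psi 0.368 down [ 0.001 -0.001 -1.   ] F [ 1.7  0.4 -1.6] M [ 0.068 -0.163  0.129] tau6 -0.672 dq6 0.595 g 24.5 q [-0.24  0.48  1.54 -0.    1.12 -0.6 ]
t 6.87 pos [557.4 -14.6 127.4] psi 0.318 down [ 0.001 -0.001 -1.   ] F [ 2.7  0.6 -0.7] M [ 0.037 -0.211  0.091] tau6 -0.672 dq6 0.595 g 24.5 q [-0.24  0.48  1.54 -0.    1.12 -0.55]
```

```bash
for i in 1 2; do :; done; python3 -m handwheel '[{"grip":10,"tx":0,"ty":0,"tz":0,"wx":0,"wy":0.05,"wz":0}]' >/dev/null; python3 st.py; python3 -m handwheel '[{"grip":10,"tx":0,"ty":0,"tz":0,"wx":0,"wy":0.05,"wz":0}]' >/dev/null; python3 st.py
```

```text
t 6.95 pos [557.4 -14.6 127.3] psi 0.268 down [ 0.001 -0.    -1.   ] F [ 2.5  0.3 -1.3] M [ 0.019 -0.219  0.144] tau6 -0.672 dq6 0.595 g 25.0 q [-0.24  0.48  1.54 -0.    1.12 -0.5 ]
t 7.03 pos [557.4 -14.6 127.4] psi 0.218 down [ 0.001 -0.    -1.   ] F [ 2.2  0.5 -1. ] M [ 0.038 -0.251  0.098] tau6 -0.672 dq6 0.595 g 25.0 q [-0.24  0.48  1.54 -0.    1.12 -0.45]
```

```bash
python3 -m handwheel '[{"grip":10,"tx":0,"ty":0,"tz":0,"wx":0,"wy":0.05,"wz":0}]' >/dev/null; python3 st.py; python3 -m handwheel '[{"grip":10,"tx":0,"ty":0,"tz":0,"wx":0,"wy":0.05,"wz":0}]' >/dev/null; python3 st.py
```

```text
t 7.12 pos [557.5 -14.6 127.4] psi 0.168 down [ 0.001 -0.    -1.   ] F [ 2.9  0.7 -1. ] M [ 0.053 -0.276  0.172] tau6 -0.672 dq6 0.594 g 24.8 q [-0.24  0.48  1.54 -0.    1.12 -0.4 ]
t 7.2 pos [557.5 -14.6 127.4] psi 0.118 down [ 0.001 -0.    -1.   ] F [ 2.8  0.1 -2.3] M [ 0.055 -0.366  0.182] tau6 -0.672 dq6 0.595 g 24.7 q [-0.24  0.48  1.54 -0.    1.12 -0.35]
```

Mz is creeping up (0.172, 0.182). tau6 may not show contact torque after all, so from here I'll take one reading at a time.

```bash
python3 -m handwheel '[{"grip":10,"tx":0,"ty":0,"tz":0,"wx":0,"wy":0.02,"wz":0}]' >/dev/null; python3 st.py; python3 -m handwheel '[{"grip":10,"tx":0,"ty":0,"tz":0,"wx":0,"wy":0.02,"wz":0}]' >/dev/null; python3 st.py
```

```text
t 7.28 pos [557.5 -14.6 127.4] psi 0.098 down [ 0.001 -0.    -1.   ] F [ 2.7  0.9 -2.4] M [ 0.024 -0.432  0.109] tau6 0.231 dq6 0.198 g 24.7 q [-0.24  0.48  1.54 -0.    1.12 -0.33]
t 7.37 pos [557.5 -14.6 127.4] psi 0.079 down [ 0.001 -0.    -1.   ] F [ 4.2  1.  -1.5] M [-0.071 -0.513  0.105] tau6 -0.115 dq6 0.242 g 24.8 q [-0.24  0.48  1.54 -0.    1.12 -0.31]
```

```bash
python3 -m handwheel '[{"grip":10,"tx":0,"ty":0,"tz":0.6,"wx":0,"wy":0.03,"wz":0}]' >/dev/null; python3 st.py; python3 -m handwheel '[{"grip":10,"tx":0,"ty":0,"tz":0,"wx":0,"wy":0.03,"wz":0}]' >/dev/null; python3 st.py;  python3 -m handwheel '[{"grip":10,"tx":0,"ty":0,"tz":0,"wx":0,"wy":0.03,"wz":0}]' >/dev/null; python3 st.py
```

```text
t 7.45 pos [557.6 -14.6 127.3] psi 0.049 down [-0. -0. -1.] F [-2.1 -1.3  0.9] M [-0.134  0.36   0.147] tau6 -0.515 dq6 0.377 g 25.0 q [-0.24  0.48  1.53 -0.    1.12 -0.28]
t 7.53 pos [557.6 -14.6 127.4] psi 0.018 down [-0.001 -0.    -1.   ] F [ 1.3 -1.2 -1. ] M [-0.176  0.018  0.137] tau6 -0.375 dq6 0.358 g 25.0 q [-0.24  0.48  1.53 -0.    1.12 -0.25]
t 7.62 pos [557.6 -14.6 127.4] psi -0.012 down [-0. -0. -1.] F [ 0.6 -0.7  0.1] M [-0.093 -0.002  0.095] tau6 -0.357 dq6 0.358 g 25.0 q [-0.24  0.48  1.53 -0.    1.12 -0.22]
```

```bash
python3 -m handwheel '[{"grip":10,"tx":0,"ty":0,"tz":0,"wx":0,"wy":0.03,"wz":0}]' >/dev/null; python3 st.py; python3 -m handwheel '[{"grip":10,"tx":0,"ty":0,"tz":0,"wx":0,"wy":0.03,"wz":0}]' >/dev/null; python3 st.py;  python3 -m handwheel '[{"grip":10,"tx":0,"ty":0,"tz":0,"wx":0,"wy":0.03,"wz":0}]' >/dev/null; python3 st.py
```

```text
t 7.7 pos [557.6 -14.5 127.3] psi -0.042 down [-0. -0. -1.] F [ 1.7 -0.5 -0.5] M [-0.08  -0.089  0.135] tau6 -0.356 dq6 0.356 g 24.9 q [-0.24  0.48  1.53 -0.    1.12 -0.19]
t 7.78 pos [557.6 -14.6 127.4] psi -0.072 down [-0. -0. -1.] F [ 1.8 -0.8  0.1] M [-0.049 -0.087  0.136] tau6 -0.356 dq6 0.357 g 24.7 q [-0.24  0.48  1.53 -0.    1.12 -0.16]
t 7.87 pos [557.6 -14.6 127.4] psi -0.102 down [-0. -0. -1.] F [ 1.2  0.3 -0.5] M [-0.115 -0.09   0.124] tau6 -0.356 dq6 0.358 g 24.7 q [-0.24  0.48  1.53 -0.    1.12 -0.13]
```

Still free at 1.62 rad, with Mz around 0.125.

```bash
cat > m.py <<'E'
from h import *
s=sense();R=Rn.from_quat(np.roll(s['ee_rot'],-1)).as_matrix()
print(round(s['time_s'],2),'psi',round(np.arctan2(R[1,2],R[0,2]),3),'Mz',s['wrist_torque'].round(3)[2],'t6',s['tau'].round(3)[5],'F',s['force'].round(1),'Ftool',(R.T@s['force']).round(1))
E
python3 -m handwheel '[{"grip":10,"tx":0,"ty":0,"tz":0,"wx":0,"wy":0.03,"wz":0}]' >/dev/null; python3 m.py; python3 -m handwheel '[{"grip":10,"tx":0,"ty":0,"tz":0,"wx":0,"wy":0.03,"wz":0}]' >/dev/null; python3 m.py;  python3 -m handwheel '[{"grip":10,"tx":0,"ty":0,"tz":0,"wx":0,"wy":0.03,"wz":0}]' >/dev/null; python3 m.py;  python3 -m handwheel '[{"grip":10,"tx":0,"ty":0,"tz":0,"wx":0,"wy":0.03,"wz":0}]' >/dev/null; python3 m.py
```

```text
7.95 psi -0.132 Mz 0.149 t6 -0.355 F [ 1.2 -1.3 -0.2] Ftool [1.1 0.2 1.4]
8.03 psi -0.162 Mz 0.158 t6 -0.355 F [ 1.  -0.5 -0.5] Ftool [0.4 0.5 1.1]
8.12 psi -0.192 Mz 0.152 t6 -0.355 F [ 1.5 -0.1 -0.9] Ftool [-0.2  0.9  1.5]
8.2 psi -0.222 Mz 0.11 t6 -0.355 F [ 1.8 -1.6 -0.8] Ftool [1.2 0.8 2.1]
```

```bash
python3 -m handwheel '[{"grip":10,"tx":0,"ty":0,"tz":0,"wx":0,"wy":0.03,"wz":0}]' >/dev/null; python3 m.py; python3 -m handwheel '[{"grip":10,"tx":0,"ty":0,"tz":0,"wx":0,"wy":0.03,"wz":0}]' >/dev/null; python3 m.py;  python3 -m handwheel '[{"grip":10,"tx":0,"ty":0,"tz":0,"wx":0,"wy":0.03,"wz":0}]' >/dev/null; python3 m.py
```

```text
8.28 psi -0.252 Mz 0.147 t6 -0.355 F [ 1.3 -0.9 -1.2] Ftool [0.5 1.2 1.5]
8.37 psi -0.282 Mz 0.108 t6 -0.355 F [ 2.  -0.6 -0.8] Ftool [0.  0.8 2.1]
8.45 psi -0.312 Mz 0.137 t6 -0.355 F [ 1.6 -0.8 -1.1] Ftool [0.3 1.1 1.7]
```

```bash
python3 -m handwheel '[{"grip":10,"tx":0,"ty":0,"tz":0,"wx":0,"wy":0.03,"wz":0}]' >/dev/null; python3 m.py; python3 -m handwheel '[{"grip":10,"tx":0,"ty":0,"tz":0,"wx":0,"wy":0.03,"wz":0}]' >/dev/null; python3 m.py;  python3 -m handwheel '[{"grip":10,"tx":0,"ty":0,"tz":0,"wx":0,"wy":0.03,"wz":0}]' >/dev/null; python3 m.py;  python3 -m handwheel '[{"grip":10,"tx":0,"ty":0,"tz":0,"wx":0,"wy":0.03,"wz":0}]' >/dev/null; python3 m.py
```

```text
8.53 psi -0.342 Mz 0.087 t6 -0.355 F [ 3.  -1.2 -0.8] Ftool [0.1 0.8 3.2]
8.62 psi -0.372 Mz 0.108 t6 -0.355 F [ 1.7 -1.1 -1.5] Ftool [0.4 1.5 1.9]
8.7 psi -0.402 Mz 0.077 t6 -0.355 F [ 1.9 -0.5 -1.8] Ftool [-0.3  1.8  1.9]
8.78 psi -0.432 Mz 0.116 t6 -0.355 F [ 2.1 -1.  -1.2] Ftool [0.1 1.2 2.3]
```

```bash
python3 -m handwheel '[{"grip":10,"tx":0,"ty":0,"tz":0.2,"wx":0,"wy":0.03,"wz":0}]' >/dev/null; python3 m.py; python3 -m handwheel '[{"grip":10,"tx":0,"ty":0,"tz":0,"wx":0,"wy":0.03,"wz":0}]' >/dev/null; python3 m.py
```

```text
8.87 psi -0.462 Mz 0.127 t6 -0.354 F [ 0.2 -0.9  0.2] Ftool [ 0.7 -0.2  0.6]
8.95 psi -0.492 Mz 0.156 t6 -0.356 F [ 0.6 -0.3  0.2] Ftool [-0.  -0.2  0.7]
```

```bash
python3 -m handwheel '[{"grip":10,"tx":0,"ty":0,"tz":0,"wx":0,"wy":0.03,"wz":0}]' >/dev/null; python3 m.py; python3 -m handwheel '[{"grip":10,"tx":0,"ty":0,"tz":0,"wx":0,"wy":0.03,"wz":0}]' >/dev/null; python3 m.py;  python3 -m handwheel '[{"grip":10,"tx":0,"ty":0,"tz":0,"wx":0,"wy":0.03,"wz":0}]' >/dev/null; python3 m.py;  python3 -m handwheel '[{"grip":10,"tx":0,"ty":0,"tz":0,"wx":0,"wy":0.03,"wz":0}]' >/dev/null; python3 m.py
```

```text
9.03 psi -0.522 Mz 0.13 t6 -0.356 F [ 1.   0.1 -0.8] Ftool [-0.5  0.8  0.8]
9.12 psi -0.552 Mz 0.138 t6 -0.355 F [ 1.  -0.8 -1.1] Ftool [0.2 1.1 1.3]
9.2 psi -0.582 Mz 0.077 t6 -0.355 F [ 1.1 -0.9 -1. ] Ftool [0.1 1.  1.4]
9.28 psi -0.612 Mz 0.13 t6 -0.355 F [ 1.7 -0.6 -1. ] Ftool [-0.4  1.   1.7]
```

```bash
python3 -m handwheel '[{"grip":10,"tx":0,"ty":0,"tz":0,"wx":0,"wy":0.03,"wz":0}]' >/dev/null; python3 m.py; python3 -m handwheel '[{"grip":10,"tx":0,"ty":0,"tz":0,"wx":0,"wy":0.03,"wz":0}]' >/dev/null; python3 m.py;  python3 -m handwheel '[{"grip":10,"tx":0,"ty":0,"tz":0,"wx":0,"wy":0.03,"wz":0}]' >/dev/null; python3 m.py;  python3 -m handwheel '[{"grip":10,"tx":0,"ty":0,"tz":0,"wx":0,"wy":0.03,"wz":0}]' >/dev/null; python3 m.py
```

```text
9.37 psi -0.642 Mz 0.116 t6 -0.355 F [ 2.  -0.5 -0.9] Ftool [-0.8  0.9  1.9]
9.45 psi -0.672 Mz 0.105 t6 -0.355 F [ 2.1 -0.8 -0.4] Ftool [-0.7  0.4  2.2]
9.53 psi -0.702 Mz 0.095 t6 -0.355 F [ 1.5 -0.1 -0.9] Ftool [-0.9  0.9  1.2]
9.62 psi -0.732 Mz 0.128 t6 -0.355 F [ 1.3 -0.8 -1. ] Ftool [-0.3  1.   1.5]
```

```bash
python3 -m handwheel '[{"grip":10,"tx":0,"ty":0,"tz":0.2,"wx":0,"wy":0.03,"wz":0}]' >/dev/null; python3 m.py; python3 -m handwheel '[{"grip":10,"tx":0,"ty":0,"tz":0,"wx":0,"wy":0.03,"wz":0}]' >/dev/null; python3 m.py;  python3 -m handwheel '[{"grip":10,"tx":0,"ty":0,"tz":0,"wx":0,"wy":0.03,"wz":0}]' >/dev/null; python3 m.py;  python3 -m handwheel '[{"grip":10,"tx":0,"ty":0,"tz":0,"wx":0,"wy":0.03,"wz":0}]' >/dev/null; python3 m.py
```

```text
9.7 psi -0.762 Mz 0.084 t6 -0.351 F [ 0.8  0.  -0. ] Ftool [-0.6  0.   0.6]
9.78 psi -0.792 Mz 0.142 t6 -0.357 F [ 1.  -0.9 -0.2] Ftool [-0.1  0.2  1.4]
9.87 psi -0.822 Mz 0.091 t6 -0.356 F [ 2.  -0.6 -0.3] Ftool [-1.   0.3  1.8]
9.95 psi -0.852 Mz 0.142 t6 -0.356 F [ 0.5 -0.5 -0.7] Ftool [-0.1  0.7  0.7]
```

Turned 2.37 rad, still free.

```bash
python3 -m handwheel '[{"grip":10,"tx":0,"ty":0,"tz":0,"wx":0,"wy":0.03,"wz":0}]' >/dev/null; python3 m.py; python3 -m handwheel '[{"grip":10,"tx":0,"ty":0,"tz":0,"wx":0,"wy":0.03,"wz":0}]' >/dev/null; python3 m.py;  python3 -m handwheel '[{"grip":10,"tx":0,"ty":0,"tz":0,"wx":0,"wy":0.03,"wz":0}]' >/dev/null; python3 m.py;  python3 -m handwheel '[{"grip":10,"tx":0,"ty":0,"tz":0,"wx":0,"wy":0.03,"wz":0}]' >/dev/null; python3 m.py
```

```text
10.03 psi -0.882 Mz 0.12 t6 -0.355 F [ 1.8 -0.6 -1.3] Ftool [-1.   1.3  1.6]
10.12 psi -0.912 Mz 0.098 t6 -0.355 F [ 0.7 -0.6  0.5] Ftool [-0.2 -0.5  0.9]
10.2 psi -0.942 Mz 0.128 t6 -0.355 F [ 1.8 -0.1 -1.3] Ftool [-1.4  1.3  1.1]
10.28 psi -0.972 Mz 0.094 t6 -0.355 F [ 1.5 -0.5 -0.6] Ftool [-1.   0.6  1.2]
```

```bash
python3 -m handwheel '[{"grip":10,"tx":0,"ty":0,"tz":0,"wx":0,"wy":0.03,"wz":0}]' >/dev/null; python3 m.py; python3 -m handwheel '[{"grip":10,"tx":0,"ty":0,"tz":0,"wx":0,"wy":0.03,"wz":0}]' >/dev/null; python3 m.py;  python3 -m handwheel '[{"grip":10,"tx":0,"ty":0,"tz":0,"wx":0,"wy":0.03,"wz":0}]' >/dev/null; python3 m.py;  python3 -m handwheel '[{"grip":10,"tx":0,"ty":0,"tz":0,"wx":0,"wy":0.03,"wz":0}]' >/dev/null; python3 m.py
```

```text
10.37 psi -1.002 Mz 0.083 t6 -0.355 F [ 1.1 -1.1 -0.4] Ftool [-0.3  0.4  1.5]
10.45 psi -1.032 Mz 0.13 t6 -0.355 F [ 1.5 -1.5 -0.5] Ftool [-0.5  0.5  2.1]
10.53 psi -1.062 Mz 0.112 t6 -0.355 F [ 1.7 -0.6 -1.7] Ftool [-1.2  1.7  1.3]
10.62 psi -1.092 Mz 0.128 t6 -0.355 F [ 1.4 -1.1 -0.5] Ftool [-0.7  0.5  1.6]
```

```bash
python3 -m handwheel '[{"grip":10,"tx":0,"ty":0,"tz":0,"wx":0,"wy":0.03,"wz":0}]' >/dev/null; python3 m.py; python3 -m handwheel '[{"grip":10,"tx":0,"ty":0,"tz":0,"wx":0,"wy":0.03,"wz":0}]' >/dev/null; python3 m.py;  python3 -m handwheel '[{"grip":10,"tx":0,"ty":0,"tz":0,"wx":0,"wy":0.03,"wz":0}]' >/dev/null; python3 m.py;  python3 -m handwheel '[{"grip":10,"tx":0,"ty":0,"tz":0,"wx":0,"wy":0.03,"wz":0}]' >/dev/null; python3 m.py
```

```text
10.7 psi -1.122 Mz 0.095 t6 -0.355 F [ 1.6 -1.6 -0.8] Ftool [-0.8  0.8  2.2]
10.78 psi -1.152 Mz 0.082 t6 -0.355 F [ 1.8 -1.4 -1.7] Ftool [-1.1  1.7  2. ]
10.87 psi -1.182 Mz 0.13 t6 -0.343 F [ 1.6 -0.4 -1.5] Ftool [-1.4  1.5  1. ]
10.95 psi -1.212 Mz 0.133 t6 -0.328 F [ 1.9 -0.5 -1.9] Ftool [-1.6  1.9  1.1]
```

tau6 has started to change (-0.355 → -0.343 → -0.328), so the seat may have begun near psi -1.17. I'll go in single small steps.

```bash
python3 -m handwheel '[{"grip":10,"tx":0,"ty":0,"tz":0,"wx":0,"wy":0.03,"wz":0}]' >/dev/null; python3 m.py
```

```text
11.03 psi -1.242 Mz 0.093 t6 -0.312 F [ 1.5 -0.8 -1.3] Ftool [-1.1  1.3  1.2]
```

```bash
python3 -m handwheel '[{"grip":10,"tx":0,"ty":0,"tz":0,"wx":0,"wy":0.03,"wz":0}]' >/dev/null; python3 m.py
```

```text
11.12 psi -1.272 Mz 0.205 t6 -0.295 F [ 1.8 -1.1 -0.4] Ftool [-1.4  0.4  1.6]
```

```bash
python3 -m handwheel '[{"grip":10,"tx":0,"ty":0,"tz":0,"wx":0,"wy":0.01,"wz":0}]' >/dev/null; python3 m.py;python3 -m handwheel '[{"grip":10,"tx":0,"ty":0,"tz":0,"wx":0,"wy":0.01,"wz":0}]' >/dev/null; python3 m.py;python3 -m handwheel '[{"grip":10,"tx":0,"ty":0,"tz":0,"wx":0,"wy":0.01,"wz":0}]' >/dev/null; python3 m.py; python3 st.py
```

```text
11.2 psi -1.282 Mz 0.233 t6 0.312 F [ 1.6 -0.9 -1. ] Ftool [-1.3  1.   1.4]
11.28 psi -1.291 Mz 0.115 t6 0.087 F [ 1.9 -2.9 -1.2] Ftool [-1.   1.2  3.3]
11.37 psi -1.302 Mz 0.19 t6 0.03 F [ 1.7 -2.8 -0.6] Ftool [-0.9  0.6  3.1]
t 11.37 pos [558.1 -14.9 127.4] psi -1.302 down [ 0.    -0.001 -1.   ] F [ 1.7 -2.8 -0.6] M [-0.418 -0.31   0.19 ] tau6 0.03 dq6 0.123 g 25.0 q [-0.24  0.48  1.53 -0.    1.12  1.07]
```

```bash
python3 -m handwheel '[{"grip":10,"tx":0,"ty":0,"tz":0,"wx":0,"wy":0.005,"wz":0}]' >/dev/null; python3 m.py;python3 -m handwheel '[{"grip":10,"tx":0,"ty":0,"tz":0,"wx":0,"wy":0.005,"wz":0}]' >/dev/null; python3 m.py;python3 -m handwheel '[{"grip":10,"tx":0,"ty":0,"tz":0,"wx":0,"wy":0.005,"wz":0}]' >/dev/null; python3 m.py; python3 -m handwheel '[{"grip":10,"tx":0,"ty":0,"tz":0,"wx":0,"wy":0.005,"wz":0}]' >/dev/null; python3 m.py
```

```text
11.45 psi -1.307 Mz 0.19 t6 0.178 F [ 1.5 -3.3 -0.3] Ftool [-0.6  0.3  3.6]
11.53 psi -1.312 Mz 0.132 t6 0.134 F [ 1.5 -3.1 -0.6] Ftool [-0.7  0.6  3.4]
11.62 psi -1.317 Mz 0.164 t6 0.124 F [ 1.6 -5.  -1.4] Ftool [-0.3  1.4  5.3]
11.7 psi -1.322 Mz 0.231 t6 0.127 F [ 1.7 -4.2 -1.2] Ftool [-0.6  1.2  4.5]
```

The mean is about 0.18, roughly 0.06 above free. I'll unload the side force and go on in 0.01 steps.

```bash
python3 -m handwheel '[{"grip":10,"tx":0,"ty":0,"tz":0.5,"wx":0,"wy":0.01,"wz":0}]' >/dev/null; python3 m.py;python3 -m handwheel '[{"grip":10,"tx":0,"ty":0,"tz":0,"wx":0,"wy":0.01,"wz":0}]' >/dev/null; python3 m.py;python3 -m handwheel '[{"grip":10,"tx":0,"ty":0,"tz":0,"wx":0,"wy":0.01,"wz":0}]' >/dev/null; python3 m.py; python3 -m handwheel '[{"grip":10,"tx":0,"ty":0,"tz":0,"wx":0,"wy":0.01,"wz":0}]' >/dev/null; python3 m.py
```

```text
11.78 psi -1.332 Mz 0.158 t6 0.009 F [1.2 0.6 0.1] Ftool [-1.3 -0.1 -0.3]
11.87 psi -1.343 Mz 0.252 t6 0.035 F [ 1.7 -1.8 -0.6] Ftool [-1.2  0.6  2.2]
11.95 psi -1.353 Mz 0.245 t6 0.064 F [ 2.6 -2.3 -1.2] Ftool [-2.1  1.2  2.8]
12.03 psi -1.363 Mz 0.219 t6 0.076 F [ 1.6 -2.   0.5] Ftool [-1.2 -0.5  2.3]
```

```bash
python3 -m handwheel '[{"grip":10,"tx":0,"ty":0,"tz":0.2,"wx":0,"wy":0.01,"wz":0}]' >/dev/null; python3 m.py;python3 -m handwheel '[{"grip":10,"tx":0,"ty":0,"tz":0,"wx":0,"wy":0.01,"wz":0}]' >/dev/null; python3 m.py;python3 -m handwheel '[{"grip":10,"tx":0,"ty":0,"tz":0,"wx":0,"wy":0.005,"wz":0}]' >/dev/null; python3 m.py; python3 -m handwheel '[{"grip":10,"tx":0,"ty":0,"tz":0,"wx":0,"wy":0.005,"wz":0}]' >/dev/null; python3 m.py
```

```text
12.12 psi -1.373 Mz 0.266 t6 0.092 F [1.2 0.1 1.2] Ftool [-1.2 -1.2  0.1]
12.2 psi -1.383 Mz 0.194 t6 0.086 F [ 2.3 -0.3  0.8] Ftool [-2.3 -0.8  0.7]
12.28 psi -1.388 Mz 0.275 t6 0.24 F [1.2 1.1 0.6] Ftool [-1.4 -0.6 -0.8]
12.37 psi -1.392 Mz 0.268 t6 0.193 F [0.8 1.2 1. ] Ftool [-1. -1. -1.]
```

```bash
python3 -c "
import numpy as np
p=[1.182,1.212,1.242,1.272,1.282,1.291,1.302,1.307,1.312,1.317,1.322,1.332,1.343,1.353,1.363,1.373,1.383,1.388,1.392]
m=[.13,.133,.093,.205,.233,.115,.19,.19,.132,.164,.231,.158,.252,.245,.219,.266,.194,.275,.268]
p=np.array(p);m=np.array(m)
f=[.116,.105,.095,.128,.084,.142,.091,.142,.12,.098,.128,.094,.083,.13,.112,.128,.095,.082];print(np.mean(f),np.std(f))
c=np.polyfit(p[2:],m[2:],1);print(c,np.polyval(c,1.392),np.std(m[2:]-np.polyval(c,p[2:])))
# fixed slope 1, contact p0
for p0 in np.arange(1.15,1.30,.01): print(round(p0,2),np.std(m-.12-np.clip(p-p0,0,None)).round(4),np.mean(m-.12-np.clip(p-p0,0,None)).round(4))
"
```

```text
0.10961111111111113 0.019695286770891513
[ 0.86278082 -0.94390672] 0.2570841819547588 0.038876626620343864
1.15 0.0418 -0.0897
1.16 0.0418 -0.0797
1.17 0.0418 -0.0697
1.18 0.0418 -0.0597
1.19 0.0412 -0.0502
1.2 0.0404 -0.0407
1.21 0.0398 -0.0312
1.22 0.0389 -0.0222
1.23 0.0381 -0.0132
1.24 0.0376 -0.0043
1.25 0.0376 0.0043
1.26 0.038 0.0127
1.27 0.0387 0.0211
1.28 0.0392 0.0291
1.29 0.039 0.0366
1.3 0.0396 0.0435
```

Fitted torque is about 0.26 N m, 0.14–0.15 above free. tau6 independently gives about 0.16 above. That is the middle of finger-tight, so I'll let go and lift.

```bash
python3 -m handwheel '[{"grip":38,"tx":0,"ty":0,"tz":0,"wx":0,"wy":0,"wz":0},{"grip":38,"tx":0,"ty":0,"tz":0,"wx":0,"wy":0,"wz":0},{"grip":38,"tx":0,"ty":0,"tz":0,"wx":0,"wy":0,"wz":0},{"grip":38,"tx":0,"ty":0,"tz":0,"wx":0,"wy":0,"wz":0}]' >/dev/null; python3 st.py; python3 -m handwheel '[{"grip":38,"tx":0,"ty":-10,"tz":0,"wx":0,"wy":0,"wz":0},{"grip":38,"tx":0,"ty":-15,"tz":0,"wx":0,"wy":0,"wz":0},{"grip":38,"tx":0,"ty":-20,"tz":0,"wx":0,"wy":0,"wz":0},{"grip":38,"tx":0,"ty":-20,"tz":0,"wx":0,"wy":0,"wz":0},{"grip":0,"tx":0,"ty":-10,"tz":0,"wx":0,"wy":0,"wz":0},{"grip":0,"tx":0,"ty":0,"tz":0,"wx":0,"wy":0,"wz":0}]' >/dev/null; python3 st.py 574.1 -195.5 175
```

```text
t 12.7 pos [558.  -15.2 127.2] psi -1.392 down [-0.  0. -1.] F [-0.4  0.  -0.1] M [-0.012 -0.005 -0.045] tau6 0.002 dq6 -0.0 g 38.1 q [-0.24  0.48  1.53  0.    1.12  1.16]
t 13.2 pos [559.1 -15.4 204.9] psi -1.392 down [ 0.004 -0.001 -1.   ] F [ 0.5  0.3 -0.2] M [ 0.022 -0.086  0.048] tau6 0.0 dq6 -0.0 g 14.7 q [-0.24  0.41  1.44  0.    1.29  1.15]
to go tool [ 17.4  30.2 179.9]
```

Released cleanly. The knob's true axis at (558,-15) shifts my vision estimate by (+1,+1.8), and I'll apply the same shift to the rocker. I'll aim for a point 17 mm in front of the pivot, with the fingers shut and the 22 mm tip width along the pump's x, so the tip stays off the rear half.

```bash
python3 st.py 569.2 -195.5 175
python3 - <<'E'
from h import *
c=eyes.capture("top");crop(c,220,95,185,140,4,"pics/t4.png")
E
```

```text
t 13.2 pos [559.1 -15.4 204.9] psi -1.392 down [ 0.004 -0.001 -1.   ] F [ 0.5  0.3 -0.2] M [ 0.022 -0.086  0.048] tau6 0.0 dq6 -0.0 g 14.7 q [-0.24  0.41  1.44  0.    1.29  1.15]
to go tool [ 22.2  30.2 179. ]
```

View pics/t4.png

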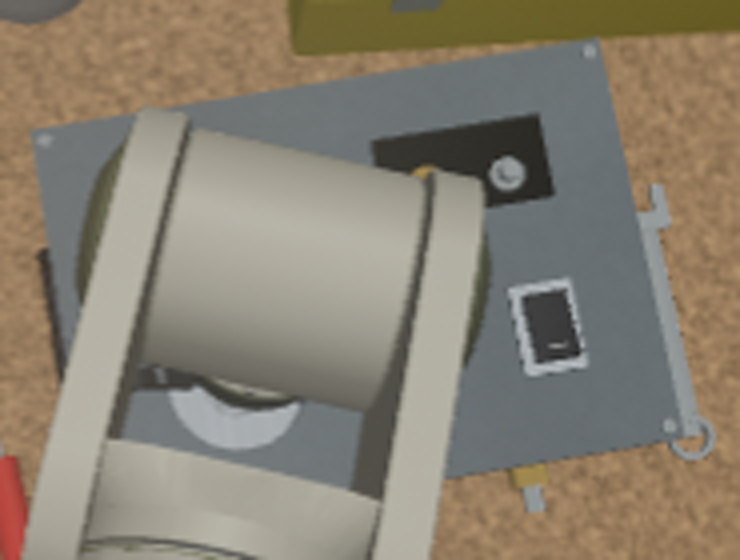

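The top view shows the rocker still off at (548,327) in the crop, with the pump unmoved.

```bash
python3 -m handwheel '[{"grip":0,"tx":3,"ty":0,"tz":23,"wx":0,"wy":0.023,"wz":0},{"grip":0,"tx":3,"ty":0,"tz":26,"wx":0,"wy":0,"wz":0},{"grip":0,"tx":3,"ty":0,"tz":26,"wx":0,"wy":0,"wz":0},{"grip":0,"tx":3,"ty":0,"tz":26,"wx":0,"wy":0,"wz":0},{"grip":0,"tx":3,"ty":0,"tz":26,"wx":0,"wy":0,"wz":0},{"grip":0,"tx":3,"ty":0,"tz":26,"wx":0,"wy":0,"wz":0},{"grip":0,"tx":0,"ty":0,"tz":26,"wx":0,"wy":0,"wz":0},{"grip":0,"tx":0,"ty":0,"tz":0,"wx":0,"wy":0,"wz":0},{"grip":0,"tx":0,"ty":0,"tz":0,"wx":0,"wy":0,"wz":0}]' >/dev/null; python3 st.py 569.2 -195.5 175
```

```text
t 14.0 pos [ 568.2 -195.5  200.6] psi -1.417 down [-0.002  0.001 -1.   ] F [-0.2  0.3  0.5] M [ 0.034 -0.023  0.042] tau6 -0.102 dq6 0.007 g -0.1 q [-0.53  0.51  1.3   0.    1.34  0.89]
to go tool [-1.1 25.6  0.2]
```

```bash
python3 -m handwheel '[{"grip":0,"tx":-1,"ty":14,"tz":0,"wx":0,"wy":0,"wz":0},{"grip":0,"tx":0,"ty":14,"tz":0,"wx":0,"wy":0,"wz":0},{"grip":0,"tx":0,"ty":0,"tz":0,"wx":0,"wy":0,"wz":0},{"grip":0,"tx":0,"ty":0,"tz":0,"wx":0,"wy":0,"wz":0}]' >/dev/null; python3 st.py 569.2 -195.5 160
python3 - <<'E'
from h import *
c=eyes.capture("scene");crop(c,230,85,80,70,8,"pics/s5.png")
c=eyes.capture("top");crop(c,290,110,110,100,6,"pics/t5.png")
E
```

```text
t 14.33 pos [ 569.4 -193.5  173.6] psi -1.414 down [-0.002  0.001 -1.   ] F [ 0.2 -0.3  0.2] M [-0.023 -0.065  0.029] tau6 0.005 dq6 -0.003 g 0.3 q [-0.52  0.53  1.33  0.    1.28  0.89]
to go tool [ 0.5 13.6  1.9]
```

View pics/s5.png

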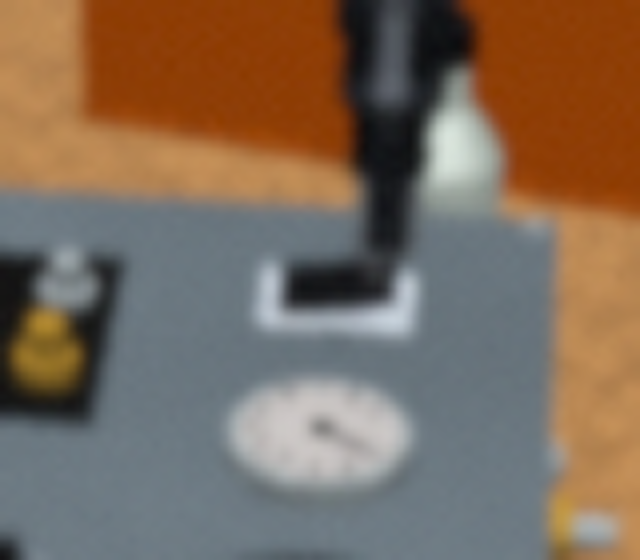

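View pics/t5.png

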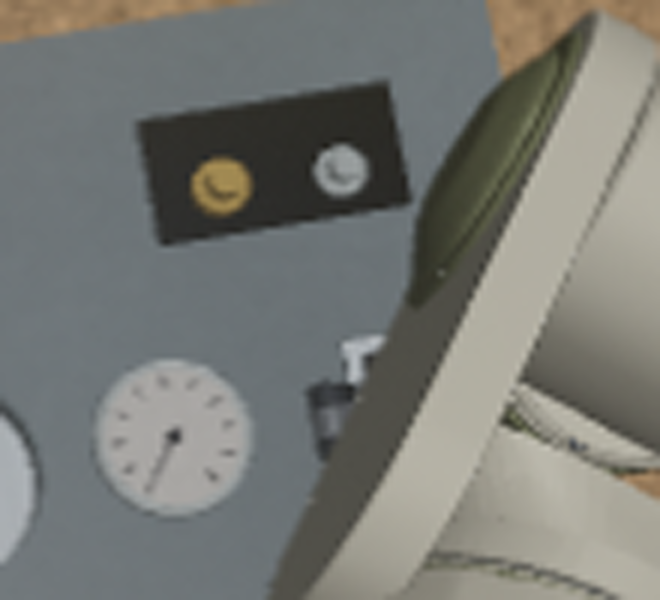

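The scene view shows the shut fingertips at about (385,260), over the front end of the rocker and in line across it. I'll lower slowly, watching Fz.

```bash
python3 -m handwheel '[{"grip":0,"tx":0,"ty":4,"tz":1.5,"wx":0,"wy":0,"wz":0},{"grip":0,"tx":0,"ty":3,"tz":0,"wx":0,"wy":0,"wz":0},{"grip":0,"tx":0,"ty":0,"tz":0,"wx":0,"wy":0,"wz":0}]' >/dev/null; python3 st.py; python3 -m handwheel '[{"grip":0,"tx":0,"ty":1,"tz":0,"wx":0,"wy":0,"wz":0}]' |grep -E "pos|force"; python3 -m handwheel '[{"grip":0,"tx":0,"ty":1,"tz":0,"wx":0,"wy":0,"wz":0}]'|grep -E "pos|force";python3 -m handwheel '[{"grip":0,"tx":0,"ty":1,"tz":0,"wx":0,"wy":0,"wz":0}]'|grep -E "pos|force"
```

```text
t 14.68 pos [ 569.7 -196.1  166.8] psi -1.415 down [-0.001  0.    -1.   ] F [ 0.1  0.9 -0.7] M [-0.033 -0.053 -0.005] tau6 -0.006 dq6 0.001 g -0.0 q [-0.53  0.54  1.34 -0.    1.27  0.89]
eef_pos: [569.9, -196.2, 166.3]
force: [0.5, -0.4, -0.3]
eef_pos: [570.0, -196.2, 165.4]
force: [-0.6, -1.5, 0.0]
eef_pos: [570.0, -196.2, 164.3]
force: [-1.0, -0.4, 1.0]
```

```bash
python3 -m handwheel '[{"grip":0,"tx":0,"ty":1,"tz":0,"wx":0,"wy":0,"wz":0}]' |grep -E "pos|force"; python3 -m handwheel '[{"grip":0,"tx":0,"ty":1,"tz":0,"wx":0,"wy":0,"wz":0}]'|grep -E "pos|force";python3 -m handwheel '[{"grip":0,"tx":0,"ty":1,"tz":0,"wx":0,"wy":0,"wz":0}]'|grep -E "pos|force"
```

```text
eef_pos: [569.9, -196.2, 163.5]
force: [-2.3, 0.1, 3.1]
eef_pos: [569.8, -196.2, 162.6]
force: [-1.6, 0.6, 3.2]
eef_pos: [569.8, -196.2, 161.5]
force: [-3.4, -0.8, 3.4]
```

Contact came at z about 164, as expected, with 3 N. Continuing.

```bash
python3 -m handwheel '[{"grip":0,"tx":0,"ty":1,"tz":0,"wx":0,"wy":0,"wz":0}]' |grep -E "pos|force"; python3 -m handwheel '[{"grip":0,"tx":0,"ty":1,"tz":0,"wx":0,"wy":0,"wz":0}]'|grep -E "pos|force";python3 -m handwheel '[{"grip":0,"tx":0,"ty":1,"tz":0,"wx":0,"wy":0,"wz":0}]'|grep -E "pos|force"
```

```text
eef_pos: [569.8, -196.3, 160.5]
force: [-4.8, 0.2, 7.5]
eef_pos: [569.8, -196.3, 159.7]
force: [-4.9, -0.3, 6.6]
eef_pos: [569.8, -196.3, 159.1]
force: [-8.5, 1.4, 16.3]
```

```bash
python3 -m handwheel '[{"grip":0,"tx":0,"ty":0.3,"tz":0,"wx":0,"wy":0,"wz":0},{"grip":0,"tx":0,"ty":0,"tz":0,"wx":0,"wy":0,"wz":0}]' |grep -E "pos|force";python3 -m handwheel '[{"grip":0,"tx":0,"ty":-5,"tz":0,"wx":0,"wy":0,"wz":0},{"grip":0,"tx":0,"ty":-20,"tz":0,"wx":0,"wy":0,"wz":0},{"grip":0,"tx":0,"ty":-30,"tz":0,"wx":0,"wy":0,"wz":0},{"grip":0,"tx":-30,"ty":-10,"tz":0,"wx":0,"wy":0,"wz":0},{"grip":0,"tx":-30,"ty":0,"tz":0,"wx":0,"wy":0,"wz":0},{"grip":0,"tx":-30,"ty":0,"tz":0,"wx":0,"wy":0,"wz":0},{"grip":0,"tx":-30,"ty":0,"tz":0,"wx":0,"wy":0,"wz":0},{"grip":0,"tx":-30,"ty":0,"tz":0,"wx":0,"wy":0,"wz":0},{"grip":0,"tx":0,"ty":0,"tz":0,"wx":0,"wy":0,"wz":0}]' ; python3 st.py
```

```text
eef_pos: [569.8, -196.3, 159.2]
force: [-7.1, 0.1, 11.4]
time_s: 16.35
eef_pos: [721.8, -171.4, 219.1]
ee_rot: [0.056, -0.056, 0.705, -0.704]
force: [-0.1, 0.6, -1.7]
grip_width: -0.003
t 16.35 pos [ 721.8 -171.4  219.1] psi -1.413 down [-0.001  0.001 -1.   ] F [-0.1  0.6 -1.7] M [-0.035 -0.011 -0.047] tau6 0.272 dq6 -0.029 g -0.2 q [-0.39  0.86  0.64  0.    1.64  1.02]
```

I got the sign of tool x wrong there, so the arm went outward, but it was high and clear of everything. I'll bring it back toward the robot and look.

```bash
python3 -m handwheel '[{"grip":0,"tx":35,"ty":-5,"tz":0,"wx":0,"wy":0,"wz":0},{"grip":0,"tx":35,"ty":-5,"tz":0,"wx":0,"wy":0,"wz":0},{"grip":0,"tx":35,"ty":-5,"tz":0,"wx":0,"wy":0,"wz":0},{"grip":0,"tx":35,"ty":-5,"tz":0,"wx":0,"wy":0,"wz":0},{"grip":0,"tx":35,"ty":-5,"tz":0,"wx":0,"wy":0,"wz":0},{"grip":0,"tx":35,"ty":0,"tz":0,"wx":0,"wy":0,"wz":0},{"grip":0,"tx":35,"ty":0,"tz":0,"wx":0,"wy":0,"wz":0},{"grip":0,"tx":35,"ty":0,"tz":0,"wx":0,"wy":0,"wz":0},{"grip":0,"tx":35,"ty":0,"tz":0,"wx":0,"wy":0,"wz":0},{"grip":0,"tx":0,"ty":0,"tz":0,"wx":0,"wy":0,"wz":0}]'
python3 - <<'E'
from h import *
c=eyes.capture("scene");crop(c,190,95,130,140,4,"pics/s6.png");crop(c,240,105,60,60,8,"pics/s6z.png")
c=eyes.capture("top");crop(c,220,95,185,140,4,"pics/t6.png")
E
```

```text
time_s: 17.18
eef_pos: [402.8, -221.7, 248.0]
ee_rot: [0.054, -0.055, 0.705, -0.705]
force: [0.3, 0.1, -0.1]
grip_width: 0.002
```

View pics/t6.png

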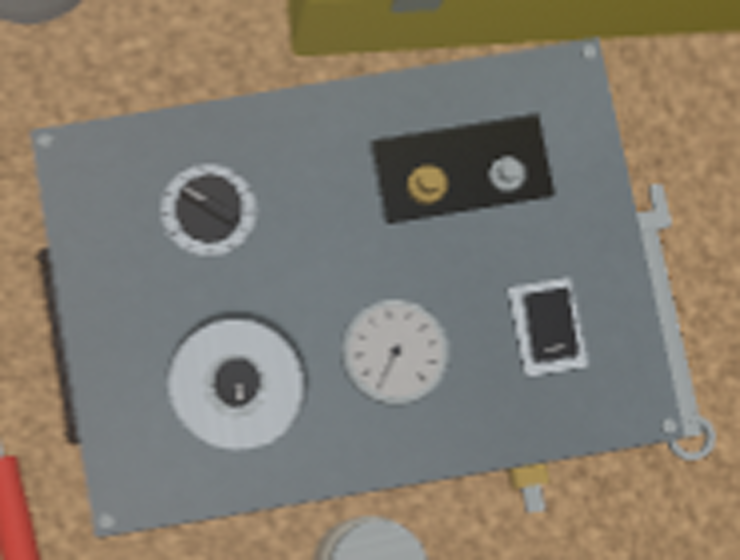

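View pics/s6.png

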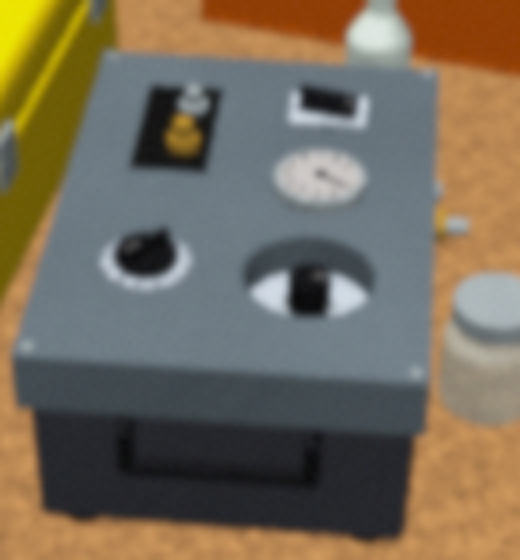

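After the moves, in the top view the knob's white line has gone from pointing up at (240,360) to pointing down at (239,391). That is about 2.9 rad clockwise, matching the tool's 2.91 rad, so it did not slip. In the scene view the rocker's front half (right end, about (350,105)) is now down. The dial, fittings and jar look unchanged. Handing in.

Run:
```python
from h import *
print(ctrl.finish_job(), sense()['time_s'])
```

```text
the job is handed in; nothing more can be done
the job is handed in; nothing more can be done
```

The bleed valve is closed finger-tight and the pump is switched on, in that order. I handed in with about 17 s on the clock and the arm clear of everything.

**Bleed valve:** I turned the knob clockwise in one grasp, about 2.9 rad in all. The last readings came to about 0.26 N m. That is roughly 0.15 N m above free turning, in the middle of the finger-tight range. A single torque reading scattered by about 0.04 N m, so this is a line fitted through many readings. The two signals put the seat's first touch at slightly different angles: the joint torque near -1.17 rad and the wrist torque near -1.24 rad. They agreed on the final tightness to about 0.02 N m.

**Power switch:** I pressed the front half of the rocker straight down until it met its stop, peaking at about 16 N. The last pictures show that half down.

**Everything else:** In the last pictures the limit dial, the loose fittings, the gauge and the jar look unchanged. I did not zoom in on the tools, tape and bottle around the pump for a final check.

**Mistake:** After pressing the rocker I backed away in the wrong direction, outward over the pump. The fingertips were at about 219 mm, well above the deck, and nothing was touched. I then brought the arm back toward the robot.

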